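# Tip a filter cassette into its cradle and press it home

## Robot

A 7-joint arm with a two-finger parallel gripper is mounted at the origin on the work surface. World frame = base frame: x ahead of the robot, y to its left, z up, the work surface at z = 0. Lengths are in m, angles in rad, forces in N, time in s.
With the tool pointing down it reaches from about 0.425 to 0.925 m from the base axis. Payload 6.8 kg.
Tool frame: the origin (TCP) lies on the centre line of the jaws, within the pads' length; the fingertips stand 14 mm ahead of it and the grasp point (between the pads) lies 5 mm behind it (r.nose_length is the distance from the TCP to the fingertips, in m); z points along the fingers, y is the direction in which the jaws open and shut (so a half turn about z gives the same grasp; the last joint's range is limited). The gripper opens to 85 mm and grips with 20 to 120 N. Pads are 22 mm wide; open, the fingers measure 114 mm over their backs; the gripper's body (76 mm by 85 mm) begins 54 mm behind the grasp point. The pads swing forward as they close: fully open they stand 13 mm farther back than shut.
Start: joints at [1, 0.477, 0.022, 1.555, -0.011, 1.109, -0.083], TCP at [0.301, -0.604, 0.245] pointing down, gripper open.
Joint ranges: [-2.96, 2.96], [-0.34, 2.1], [-1.41, 1.46], [0.24, 2.44], [-1.37, 4.51], [0.17, 1.92], [-2.96, 2.96]. Speed limits (rad/s): [2.39, 2.39, 3.14, 3.14, 3.14, 3.14, 3.14].

## Interface

Orientations are given as a rotation vector (axis times angle).
In Python, from bench import r, imaging, look_for, outline_of gives the robot as it stands. The module is installed in compiled form; this text tells all that it offers.
- The arm moves only by the tool carry_out, never from a script. Its arguments are lists of equal length, an entry for each row: "offset": the shift along the tool's x, y, z as a fraction of full scale, a list of three; "turn": the turn, a rotation vector about the tool's x, y, z as a fraction of full scale, a list of three. A call has 1 to 8 rows; each row is the pose to reach, as a shift and turn from the pose commanded when the call began, along the tool's axes at that moment; what a row does not reach only later rows make up. Full scale, the value 1, is 0.5 m for a shift and 1.5 rad for a turn. A row lasts 1/10 s, in which the tool goes at most 50 mm and 8.59 degrees, less where a joint would pass 70% of its speed; a pose out of reach is approached as far as the arm can. A call with a number of a shift or a turn outside -1 to 1 is refused whole. A call with a gripper value outside its range is refused whole. "hand" is the closure, from 0 (fully open) to 1 (shut), set as the call begins (left out, the last holds). The fingers move at their own pace and stop on an object; "force" is the grip in N (left out, the last holds). Time passes only in rows, so rows that repeat a pose let the fingers close. It gives the time, the measured TCP pose, the force and the opening at its end, in the units of the state.
- r.get_obs(): the state, without advancing time (a new reading comes with each control period).
- imaging.grab_frame(name): name is "scene" or "side" or "wrist"; returns a dict with "pixels" (480x640x3 uint8, red, green, blue), "fx", "fy", "cx", "cy" (pixels), "R" (3x3) and "t" (3): a world point X has camera coordinates R X + t. Camera axes: x right, y down, z forward; pixel columns grow to the right and rows downward; lengths in m; the calibration is good to about 2 mm. A picture is of the moment at which its call begins. There is no depth.
- r.hand_in(): hands the job in, once; it reports no verdict.
Trained networks look in the newest picture that a camera, given by its name, has taken for a name from the list of things; names that differ only in an ending like _2 or _b are one class to them, and where a whole thing is asked for, a point or a joint stands for the part that bears it (a point fixed in the world has none). Each returns a list of dicts, best first, with "score" (0 to 1); they miss things now and then, are a little off and sometimes report something else, mostly with a low value. They report only what shows in the picture. A call takes as long as a camera call. They do not tell look-alikes from the thing itself.
- look_for(query, camera): "xyz" ([x, y, z] in m, in the coordinates of the camera as it stood for that picture, good to about 4 mm: the middle of the surface that is visible of it).
- outline_of(query, camera): "region" (480x640 bool, what is visible of it).
The state is a dict: "clock": time; "joints": joint angles; "qvel": joint speeds; "tau": joint torques, N m; "tcp_pos": TCP position; "orientation": TCP orientation; "contact_force": force on the tool from outside, world axes, zero at the start; "moment": the same for the moment, N m; "grip_width": finger opening in m.
Only numpy, scipy, OpenCV 4.12 (cv2) and the standard library are available. Lean on these libraries where they do the work, as an engineer would, in place of code of your own. Each camera call takes 0.05 s, during which the arm holds its last target. There are 200 camera calls.

## Task

Topple the standing white filter cassette so that it lies on its side in the cradle with its top towards the connector, then slide it along until the connector plate is pushed fully back to its hard stop, and keep pushing it there with about 15 N for a full second. The connector must never feel more than 25 N. Then let go, leaving the cassette seated and the other things on the bench where they stand.

Things in the scene. Friction and masses are not known exactly. Their poses are not given: they have to be found in the camera images.
- cassette_center (a point): Centre and balance point of the filter cassette: closed white plastic box with grey bands, 92 x 105 x 190 mm (its x, y, z), 0.4 to 0.7 kg, too wide to grip. z points from foot end to top end (two dark round ports, flush). It stands on its foot in the entry half of the cradle, in line with it within 0.06 rad. Pushed high on its rear (-x) face it goes over by itself from about 26 degrees.
- cassette_top (a point): Middle of the cassette's top end face, 95 mm from its centre along its z. Once the cassette lies, this is the leading face that meets the connector plate. As it falls, its foot may slip along the lane by up to 30 mm.
- dock: The cradle: fixed aluminium plate 485 x 165 mm, 8 mm thick; the cassette stands on it. Origin on the table at the middle of the lane's width; x runs along the lane to the connector, y across, z up. Plate from x = -210 to +275 mm, open at the -x end. Steel guides, tops at z = 38 mm: 131 mm apart up to x = 135 mm, then a funnel, 115 mm apart from x = 195 mm on.
- lane_end (a point): Point on the lane's midline at x = 205 mm, z = 45 mm of the cradle: roughly where the front of the connector plate stands when forward. The grey housing (75 mm tall) that carries the plate is clamped up to 15 mm before or behind this; its true place is not measured and must be felt.
- connector (a joint): Travel in m of the connector plate (upright steel, 10 x 90 x 70 mm, across the lane, z = 10 to 80 mm): 0 forward, 0.014 fully back (+x of the cradle) on its hard stop; starts at 0 to 0.004. A steady drag of about 4 N, no spring, stays where left. The cassette's own friction on the lane (a few N, unknown) adds to what the hand feels.
Not all that is in view belongs to the job. Leave any blue or green look-alike of the part that bears cassette_center alone.

How it is judged:
On the way, in this order (a step that is already met when the one before it is completed fails the run):
1. the cassette lies on its side in the cradle, top end towards the connector (angle between cassette_center's own z axis and vertical between 1.5 and 1.64 rad and x of cassette_top in the frame of dock above 0.06 m and z of cassette_center in the frame of dock below 0.062 m and y of cassette_center in the frame of dock between -0.03 and 0.03 m), for 0.2 s.
2. the connector plate is within 2 mm of its hard stop and the cassette is pressed on it with more than 6 N for 0.4 s (value of joint connector above 0.012 m and contact force between cassette and connector above 6 N), for 0.4 s.
At the end, for the whole second after the job is handed in: The cassette rests lying on its side in the cradle, top end at the connector and within 8 mm of the lane's middle, straight in the lane within 0.06 rad; the connector plate is within 2 mm of its hard stop (more than 12 mm of 14) and the cassette's top end within 4 mm of the plate's front face (all of step 1 and value of joint connector above 0.012 m and x of cassette_top in the frame of connector above -0.004 m and angle between the z axis of cassette_center and the x axis of dock, either way round below 0.06 rad and y of cassette_center in the frame of dock between -0.008 and 0.008 m and linear speed of cassette below 0.01 m/s); the robot touches nothing.
It fails at once if the connector feels more than 25 N from the cassette or the robot (contact force between connector and anything else above 25 N).
It fails at once if a bystander is shifted more than 30 mm (distance of any of flask_a, flask_b, beaker, jar, driver, meter, rack from where it was at the start of the episode above 0.03 m).
It also fails if it takes over 70 s, if anything falls off the work surface, if the arm or the gripper's body presses on something with over 40 N, if the wrist force passes 120 N, or if a joint passes its speed limit or range.

## Working session

There is one attempt and no reset: what is moved stays moved. The work goes in short steps, Python scripts to look and compute and a tool call to move; the robot and the scene stay as the last step left them, time stands still between calls to the robot, and variables do not carry over. Pictures are saved under pics/ and viewed, about 8 in all and at most 12, crops included, and the job is handed in when it is done.

Besides the shell and the picture viewer there is one more tool, called as name(argument=value, ...) on one line, values as JSON. carry_out: Moves the arm, as the interface text tells. Shift numbers are shares of 0.5 m and turn numbers shares of 1.5 rad, none past 1 either way. Its arguments: {"type":"object","properties":{"offset":{"type":"array","items":{"type":"array","items":{"type":"number","minimum":-1,"maximum":1}}},"turn":{"type":"array","items":{"type":"array","items":{"type":"number","minimum":-1,"maximum":1}}},"hand":{"type":"number"},"force":{"type":"number"}},"required":["offset","turn"]}

```bash
mkdir -p pics; ls
cat > h.py <<'E'
import numpy as np, cv2
from bench import r, imaging, look_for, outline_of
def cam(n): 
    f=imaging.grab_frame(n); return f
def save(f,name): cv2.imwrite(name,cv2.cvtColor(f["pixels"],cv2.COLOR_RGB2BGR))
def toworld(f,p): return np.array(f["R"]).T@(np.array(p)-np.array(f["t"]))
def proj(f,X):
    c=np.array(f["R"])@np.array(X)+np.array(f["t"]); return np.array([f["fx"]*c[0]/c[2]+f["cx"],f["fy"]*c[1]/c[2]+f["cy"]])
def ray(f,uv,z):
    R=np.array(f["R"]);d=R.T@np.array([(uv[0]-f["cx"])/f["fx"],(uv[1]-f["cy"])/f["fy"],1]);c=-R.T@np.array(f["t"])
    return c+d*(z-c[2])/d[2]
E
cat > a.py <<'E'
from h import *
np.set_printoptions(precision=4,suppress=True)
for n in ["scene","side"]:
    f=cam(n); save(f,f"pics/{n}0.png"); print(n,"campos",-np.array(f["R"]).T@np.array(f["t"]))
    for q in ["cassette_center","cassette_top","dock","lane_end","connector"]:
        for d in look_for(q,n)[:3]: 
            X=toworld(f,d["xyz"]); print(q,round(d["score"],2),X,proj(f,X))
print(r.get_obs())
E
python3 a.py
```

```text
pics
scene campos [0.9894 0.1792 0.7721]
cassette_center 0.82 [0.3423 0.2266 0.1558] [437.5413 208.1979]
cassette_center 0.61 [0.4952 0.295  0.1601] [472.7355 277.656 ]
cassette_center 0.59 [0.5525 0.1013 0.1825] [349.0441 275.3498]
cassette_top 0.9 [0.4903 0.3012 0.1562] [476.1527 277.4192]
cassette_top 0.67 [0.3429 0.2253 0.1553] [436.7653 208.4733]
cassette_top 0.61 [0.5557 0.0983 0.1823] [346.7476 276.6753]
dock 0.91 [ 0.5235 -0.0529  0.0065] [273.1757 303.6074]
lane_end 0.83 [ 0.5154 -0.0524  0.0082] [274.6005 299.803 ]
connector 0.89 [ 0.5165 -0.2264  0.0561] [187.37   269.6568]
side campos [ 0.4707 -0.2431  0.9651]
cassette_center 0.98 [0.4624 0.2793 0.1745] [325.92   114.0235]
cassette_center 0.94 [0.3023 0.1963 0.1846] [237.1268 145.6514]
cassette_center 0.86 [0.496  0.0689 0.1981] [340.1036 212.1727]
cassette_top 0.84 [0.4587 0.2793 0.1753] [323.9899 113.7194]
cassette_top 0.78 [0.5039 0.0688 0.1976] [344.6729 212.5911]
cassette_top 0.65 [0.3005 0.1945 0.1883] [235.7134 145.4476]
dock 0.63 [ 0.5046 -0.096   0.0094] [336.9314 325.1085]
lane_end 0.66 [ 0.5033 -0.0974  0.0098] [336.2905 325.736 ]
connector 0.93 [ 0.5073 -0.229   0.0809] [337.3072 395.0328]
{'clock': 0.6, 'joints': array([ 0.9999,  0.477 ,  0.0224,  1.5554, -0.0115,  1.1093, -0.0831]), 'qvel': array([ 0.0009, -0.0035,  0.0012, -0.0003, -0.0007,  0.0029,  0.0009]), 'tau': array([ -0.0011, -59.6008,   1.605 , -28.1418,   0.0124,   0.0018,
         0.    ]), 'tcp_pos': array([ 0.3014, -0.604 ,  0.2453]), 'orientation': array([-3.0579, -0.7205, -0.    ]), 'contact_force': array([ 0.2224,  0.7273, -0.6799]), 'moment': array([ 0.065 , -0.0108, -0.0185]), 'grip_width': 0.08530018335760058}
```

View pics/scene0.png

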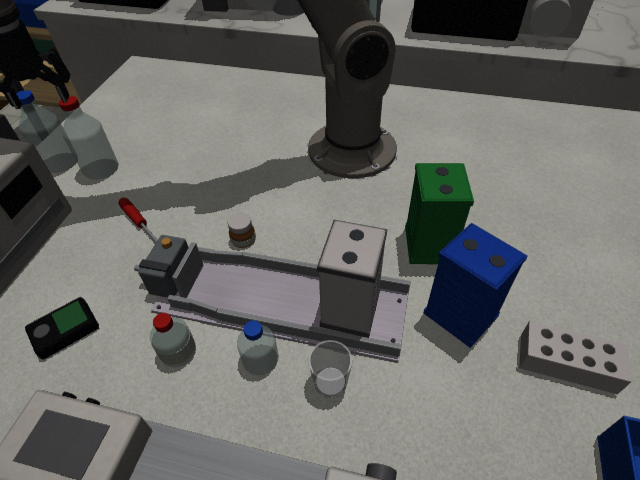

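View pics/side0.png

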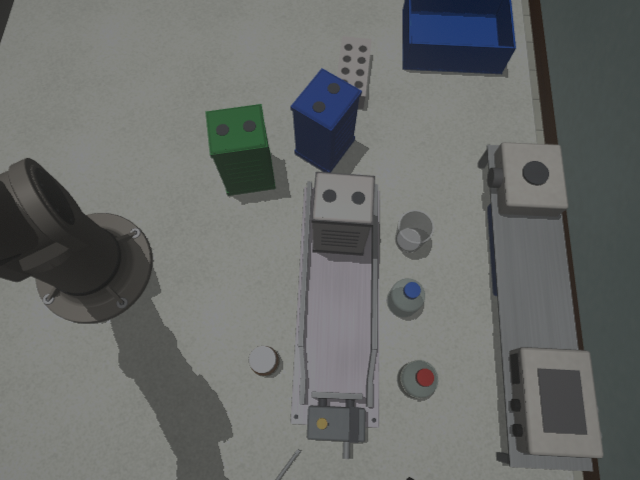

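The two pictures show three cassettes: white in the cradle (scene 350,275; side 344,212), green (scene 437,208) and blue (scene 472,277). The white one in the cradle matches the description. The connector is at the −y end of the lane (side 337,415). I'll check close crops next.

Run:
```python
import cv2,numpy as np
a=cv2.imread("pics/scene0.png")[205:370,125:425]; a=cv2.resize(a,None,fx=2.6,fy=2.6,interpolation=cv2.INTER_CUBIC)
a=cv2.convertScaleAbs(a,alpha=1.3);cv2.imwrite("pics/c1.png",a)
b=cv2.imread("pics/side0.png")[160:450,280:400]; b=cv2.rotate(b,cv2.ROTATE_90_COUNTERCLOCKWISE);b=cv2.resize(b,None,fx=2.7,fy=2.7,interpolation=cv2.INTER_CUBIC)
b=cv2.convertScaleAbs(b,alpha=1.3);cv2.imwrite("pics/c2.png",b)
```

```text
(no output)
```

View pics/c1.png

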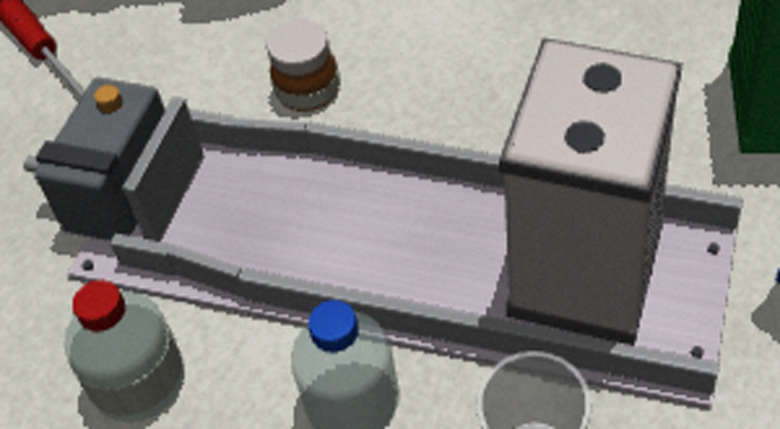

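View pics/c2.png

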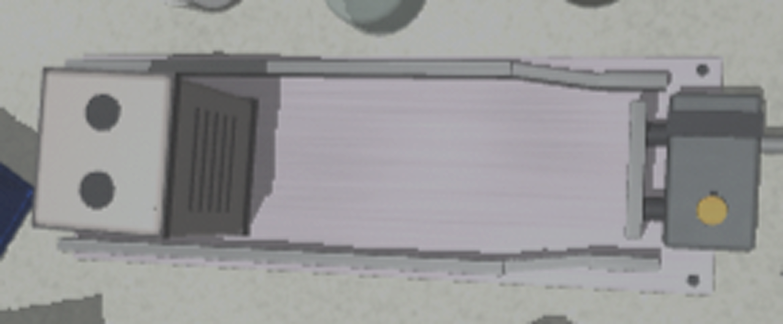

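c1 shows the white cassette standing in the entry half with its ports on top (605,78 and 585,137). c2 shows the plate corners (719,56 and 712,293), the guide bends (513,77 and 505,262) and the connector plate's front edge at about x = 628. I'll fit both poses from these points.

```bash
cat > fit.py <<'E'
from h import *
from scipy.optimize import least_squares
np.set_printoptions(precision=4,suppress=True)
S=cam("scene");D=cam("side")
s=lambda x,y:(S,np.array([125+(x+.5)/2.6-.5,205+(y+.5)/2.6-.5]))
d=lambda x,y:(D,np.array([280+119-((y+.5)/2.7-.5),160+(x+.5)/2.7-.5]))
def T(p,X): c,n=np.cos(p[2]),np.sin(p[2]); return np.array([p[0]+c*X[0]-n*X[1],p[1]+n*X[0]+c*X[1],X[2]])
def fit(obs,p0):
    f=lambda p:np.concatenate([proj(o[0],T(p,X))-o[1] for o,X in obs])
    q=least_squares(f,p0,loss="soft_l1"); return q.x,f(q.x).reshape(-1,2)
dk=[(d(719,56),(.275,.0825,.008)),(d(712,293),(.275,-.0825,.008)),(s(70,274),(.275,.0825,.008)),(s(713,401),(-.21,.0825,.008)),
 (d(513,77),(.135,.0655,.038)),(d(503,262),(.135,-.0655,.038))]
p,e=fit(dk,[.51,-.05,-1.57]);print("dock",p);print(e)
a,b=.046,.0525
cs=[(d(177,74),(a,b,.198)),(d(165,237),(a,-b,.198)),(d(43,68),(-a,b,.198)),(d(33,225),(-a,-b,.198)),
 (s(500,162),(a,b,.198)),(s(649,190),(-a,b,.198)),(s(543,40),(a,-b,.198)),(s(682,65),(-a,-b,.198)),(s(508,316),(a,b,.008)),(s(637,341),(-a,b,.008))]
q,e=fit(cs,[.51,.08,-1.57]);print("cas",q);print(e)
c,n=np.cos(p[2]),np.sin(p[2]);dx,dy=q[0]-p[0],q[1]-p[1]
print("cas in dock",c*dx+n*dy,-n*dx+c*dy,q[2]-p[2])
for (o,uv) in [d(637,99),d(634,237)]:
    X=ray(o,uv,.08);v=X[:2]-p[:2];print("plate top, lane x,y",c*v[0]+n*v[1],-n*v[0]+c*v[1])
for n_ in ["scene","side"]:
    f=cam(n_)
    for qn in ["flask_a","beaker","jar","driver","meter","rack"]:
        for k in look_for(qn,n_)[:2]:
            if k["score"]>.4:
                X=toworld(f,k["xyz"]);v=X[:2]-p[:2];print(n_,qn,round(k["score"],2),X,"lane",c*v[0]+n*v[1],-n*v[0]+c*v[1])
E
python3 fit.py
```

```text
dock [ 0.5043 -0.0071 -1.5602]
[[ 0.2499  1.3988]
 [-0.5149  0.3132]
 [-0.053  -1.4572]
 [ 0.5637 -0.2392]
 [ 0.9621 -1.09  ]
 [ 0.4926 -0.1885]]
cas [ 0.5019  0.0969 -1.5924]
[[ 1.3315 -1.0098]
 [ 0.495  -0.8072]
 [ 0.9303  0.1487]
 [ 0.0084 -0.1451]
 [ 0.0583 -3.0403]
 [ 0.3114 -2.2752]
 [-0.0289 -2.6419]
 [-0.4529 -2.718 ]
 [-0.0068  0.355 ]
 [-1.6108  1.5939]]
cas in dock -0.10398323315885304 -0.0013022959269768078 -0.03219800418419694
plate top, lane x,y 0.22114329345292996 0.045215850243478226
plate top, lane x,y 0.222801540513565 -0.04454603121187008Traceback (most recent call last):
  File "fit.py", line 25, in <module>
    for k in look_for(qn,n_)[:2]:
             ~~~~~~~~^^^^^^^
ValueError: it knows: cassette_center, cassette_top, connector, dock, lane_end
```

```bash
cat > plan.py <<'E'
# usage: goal(rows) rows=[(x,y,z,yaw_of_tool_y)], prints tool-frame offset/turn fractions from start pose
import numpy as np
from scipy.spatial.transform import Rotation as Ro
def rot(psi): # tool down, tool y at world angle psi
    y=np.array([np.cos(psi),np.sin(psi),0]);z=np.array([0,0,-1.]);return Ro.from_matrix(np.c_[np.cross(y,z),y,z])
def rows(p0,R0,goals):
    for *p,psi in goals:
        o=R0.inv().apply(np.array(p)-p0)/.5; t=(R0.inv()*rot(psi)).as_rotvec()/1.5
        print(np.round(o,4),np.round(t,4))
E
python3 - <<'E'
from h import *; from plan import *
f=cam("side")
for uv in [(324,71),(361,92),(336,124),(292,102)]: print(ray(f,uv,.19)[:2])
s=r.get_obs();print(r.nose_length,s["tcp_pos"],s["clock"])
p=s["tcp_pos"];R=Ro.from_rotvec(s["orientation"]);print(R.as_matrix())
rows(p,R,[(.45,-.35,.32,.0106-.75),(.50,-.20,.34,.0106)])
rows(np.array([.5,-.2,.34]),rot(.0106),[(.505,.19,.34,.0106),(.505,.19,.175,.0106)])
E
```

```text
[0.4544132  0.36569187]
[0.52725656 0.32149295]
[0.48226625 0.24857551]
[0.39721347 0.29196074]
0.014 [ 0.30137733 -0.60399962  0.24529845] 0.8
[[ 8.94838072e-01  4.46390887e-01  3.06859064e-05]
 [ 4.46390886e-01 -8.94838072e-01  3.76298585e-05]
 [ 4.42565432e-05 -1.99747211e-05 -9.99999999e-01]]
[ 0.4928 -0.3219 -0.1494] [-0.     -0.     -0.2458]
[ 0.7162 -0.5457 -0.1894] [ 0.     -0.     -0.7458]
[0.7799 0.0183 0.    ] [0. 0. 0.]
[0.7799 0.0183 0.33  ] [0. 0. 0.]
```

carry_out(offset=[[0.49,-0.32,-0.15],[0.49,-0.32,-0.15],[0.49,-0.32,-0.15],[0.49,-0.32,-0.15],[0.716,-0.546,-0.19],[0.716,-0.546,-0.19],[0.716,-0.546,-0.19],[0.716,-0.546,-0.19]], turn=[[0,0,-0.1],[0,0,-0.2],[0,0,-0.3],[0,0,-0.4],[0,0,-0.5],[0,0,-0.6],[0,0,-0.7],[0,0,-0.746]], hand=1, force=40)

```text
clock: 1.6
tcp_pos: [0.4766, -0.2537, 0.3303]
orientation: [2.203, 2.238, 0.0]
contact_force: [1.2, 0.5, 0.1]
grip_width: -0.0001
```

carry_out(offset=[[0,0,0],[0,0,0]], turn=[[0,0,0],[0,0,0]])

```text
clock: 1.8
tcp_pos: [0.4768, -0.2544, 0.3302]
orientation: [2.206, 2.236, 0.0]
contact_force: [0.1, -0.8, -0.0]
grip_width: -0.0
```

Run:
```python
from bench import r; from plan import *
s=r.get_obs();p=s["tcp_pos"];R=Ro.from_rotvec(s["orientation"]);print(p,s["contact_force"],s["joints"],np.round(R.as_matrix(),4))
rows(p,R,[(.505,.19,.34,.0106)])
```

```text
[ 0.47684951 -0.25438081  0.33015098] [ 0.09342342 -0.7670642  -0.00651003] [ 0.67478384  0.20478323 -0.35045455  1.75211052  0.07539992  1.19681254
  0.31714933] [[-1.360e-02  9.999e-01  8.000e-04]
 [ 9.999e-01  1.360e-02 -6.000e-04]
 [-6.000e-04  8.000e-04 -1.000e+00]]
[ 0.8879  0.0684 -0.0202] [0.0005 0.0004 0.002 ]
```

carry_out(offset=[[0.888,0.068,-0.02],[0.888,0.068,-0.02],[0.888,0.068,-0.02],[0.888,0.068,-0.02],[0.888,0.068,-0.02],[0.888,0.068,-0.02],[0.888,0.068,-0.02],[0.888,0.068,-0.02]], turn=[[0,0,0.002],[0,0,0.002],[0,0,0.002],[0,0,0.002],[0,0,0.002],[0,0,0.002],[0,0,0.002],[0,0,0.002]])

```text
clock: 2.6
tcp_pos: [0.5029, 0.1433, 0.3385]
orientation: [2.217, 2.225, -0.001]
contact_force: [1.0, -0.1, 0.3]
grip_width: -0.0
```

carry_out(offset=[[0.1,0,0],[0.1,0,0],[0.1,0,0]], turn=[[0,0,0],[0,0,0],[0,0,0]])

```text
clock: 2.9
tcp_pos: [0.5023, 0.1931, 0.3381]
orientation: [-2.212, -2.23, 0.002]
contact_force: [0.4, 0.3, -0.0]
grip_width: -0.0002
```

Run:
```python
from bench import r; from plan import *
s=r.get_obs();p=s["tcp_pos"];R=Ro.from_rotvec(s["orientation"]);print(p,s["contact_force"],s["joints"])
rows(p,R,[(.505,.185,.34,.0106),(.505,.185,.172,.0106)])
```

```text
[0.50229418 0.19306153 0.3380681 ] [ 0.38685837  0.29984975 -0.01253079] [ 0.08141109  0.23697071 -0.66749181  1.72829971  0.15475826  1.23067275
 -0.616417  ]
[-0.0162  0.0053 -0.0039] [-0.0006  0.0004 -0.0017]
[-0.016   0.0056  0.3321] [-0.0006  0.0004 -0.0017]
```

carry_out(offset=[[-0.016,0.005,0.1],[-0.016,0.005,0.2],[-0.016,0.005,0.3],[-0.016,0.005,0.332],[-0.016,0.005,0.332],[-0.016,0.005,0.332]], turn=[[0,0,-0.002],[0,0,-0.002],[0,0,-0.002],[0,0,-0.002],[0,0,-0.002],[0,0,-0.002]])

```text
clock: 3.5
tcp_pos: [0.5056, 0.1837, 0.1731]
orientation: [2.212, 2.23, -0.0]
contact_force: [0.6, -0.0, 1.0]
grip_width: -0.0003
```

carry_out(offset=[[-0.02,0,0],[-0.035,0,0],[-0.05,0,0],[-0.06,0,0],[-0.07,0,0],[-0.08,0,0],[-0.09,0,0],[-0.1,0,0]], turn=[[0,0,0],[0,0,0],[0,0,0],[0,0,0],[0,0,0],[0,0,0],[0,0,0],[0,0,0]])

```text
clock: 4.3
tcp_pos: [0.5059, 0.1376, 0.1743]
orientation: [2.207, 2.236, 0.007]
contact_force: [0.8, 1.7, 1.4]
grip_width: 0.0002
```

Run:
```python
from h import *
f=cam("side");print(r.get_obs()["contact_force"],r.get_obs()["tcp_pos"])
g=cam("scene")
a=np.hstack([f["pixels"][100:450,220:420],g["pixels"][120:470,130:480]]);a=cv2.resize(a,None,fx=1.4,fy=1.4)
cv2.imwrite("pics/t1.png",cv2.cvtColor(a,cv2.COLOR_RGB2BGR))
```

```text
[-0.06926984  1.79689735  2.62008572] [0.50565272 0.13527696 0.17349884]
```

View pics/t1.png

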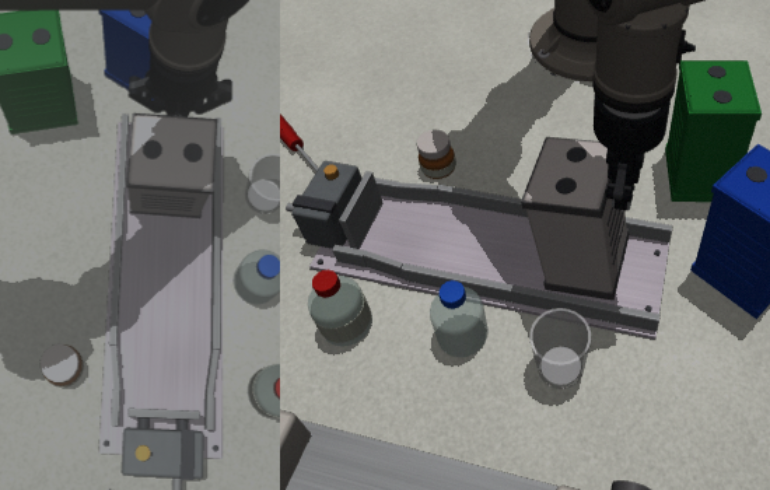

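The picture shows the cassette tilting cleanly towards the connector, with the finger on its rear face (t1 620,180). I'll keep going.

carry_out(offset=[[-0.02,0,0],[-0.04,0,0],[-0.055,0,0],[-0.07,0,0],[-0.085,0,0],[-0.1,0,0],[-0.11,0,0],[-0.12,0,0]], turn=[[0,0,0],[0,0,0],[0,0,0],[0,0,0],[0,0,0],[0,0,0],[0,0,0],[0,0,0]])

```text
clock: 5.2
tcp_pos: [0.5057, 0.075, 0.1726]
orientation: [-2.209, -2.233, 0.0]
contact_force: [-0.5, 0.5, -0.2]
grip_width: 0.0001
```

carry_out(offset=[[0,0,0],[0,0,0],[0,0,0],[0,0,0],[0,0,0],[0,0,0]], turn=[[0,0,0],[0,0,0],[0,0,0],[0,0,0],[0,0,0],[0,0,0]])

```text
clock: 5.8
tcp_pos: [0.5057, 0.0758, 0.1726]
orientation: [-2.209, -2.234, -0.0]
contact_force: [-0.6, -0.1, 0.4]
grip_width: -0.0002
```

Run:
```python
from h import *
f=cam("side");print(r.get_obs()["contact_force"],r.get_obs()["tcp_pos"])
g=cam("scene")
for n,k in (("side",f),("scene",g)):
    for d in look_for("cassette_top",n)[:3]: print(n,d["score"],toworld(k,d["xyz"]))
a=np.hstack([f["pixels"][100:450,220:420],g["pixels"][120:470,130:480]]);a=cv2.resize(a,None,fx=1.4,fy=1.4)
cv2.imwrite("pics/t2.png",cv2.cvtColor(a,cv2.COLOR_RGB2BGR))
```

```text
[ 0.28348057 -0.02099885 -0.04656774] [0.50571654 0.07569606 0.17263438]
side 0.64 [0.30090331 0.18785902 0.10765844]
side 0.59 [0.43130006 0.26038051 0.02278511]
side 0.58 [ 0.49728574 -0.05574628  0.09975925]
scene 0.93 [ 0.52815549 -0.04131461  0.09991248]
scene 0.91 [0.34012393 0.22391318 0.15627171]
scene 0.76 [0.49201155 0.30061551 0.1546085 ]
```

View pics/t2.png

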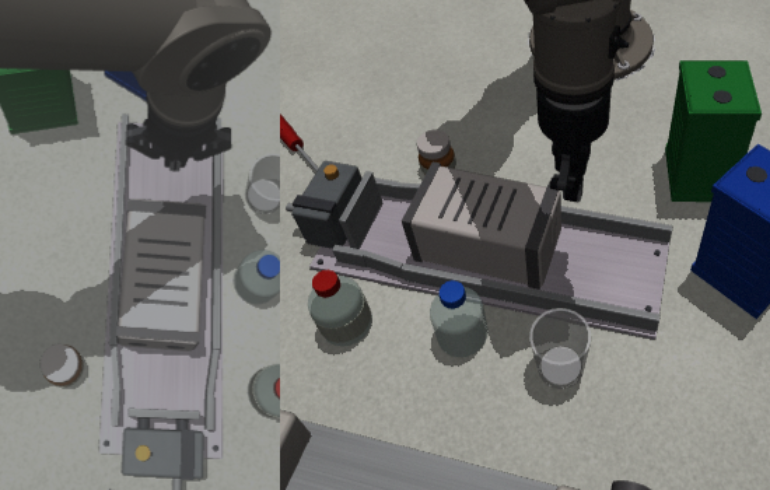

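The cassette is lying down with its top towards the connector (t2 left: front edge about y = 335, foot about y = 210), slightly yawed. Next is to find where its foot is.

Run:
```python
from h import *; from plan import *
p=np.array([.5043,-.0071,-1.5602]);c,n=np.cos(p[2]),np.sin(p[2])
f=cam("side")
for uv in [(120,330),(197,338),(130,212),(208,207)]:
    X=ray(f,(220+uv[0]/1.4,100+uv[1]/1.4),.1);v=X[:2]-p[:2];print(X[:2],"lane",c*v[0]+n*v[1],-n*v[0]+c*v[1])
m=outline_of("cassette_center","side")
for k in m[:3]:
    q=cv2.minAreaRect(np.argwhere(k["region"])[:,::-1].astype(np.float32)); print(k["score"],q)
s=r.get_obs();P=s["tcp_pos"];R=Ro.from_rotvec(s["orientation"])
rows(P,R,[(.5036,.14,.173,.0106),(.5036,.14,.062,.0106)])
```

```text
[ 0.44644647 -0.1316169 ] lane 0.12389688861984585 -0.059169674935963174
[ 0.54470246 -0.13669962] lane 0.13002045373764623 0.03902693473985396
[0.45062506 0.02623542] lane -0.03390229589937806 -0.05331869544220566
[0.55576114 0.03880075] lane -0.045352881587296036 0.05194462179597188
0.7 ((310.8772277832031, 157.0277099609375), (32.21757507324219, 11.391851425170898), 32.2756462097168)
0.57 ((334.8702087402344, 296.0211181640625), (59.531463623046875, 106.28376770019531), 3.2704880237579346)
[ 0.1289 -0.0029 -0.0007] [0.     0.     0.0003]
[ 0.1289 -0.0029  0.2213] [0.     0.     0.0003]
```

carry_out(offset=[[0.08,-0.003,0],[0.132,-0.004,0],[0.132,-0.004,0.04],[0.132,-0.004,0.12],[0.132,-0.004,0.2],[0.132,-0.004,0.221],[0.132,-0.004,0.221],[0.132,-0.004,0.221]], turn=[[0,0,0],[0,0,0],[0,0,0],[0,0,0],[0,0,0],[0,0,0],[0,0,0],[0,0,0]], hand=0.2)

```text
clock: 6.9
tcp_pos: [0.504, 0.1421, 0.0634]
orientation: [2.209, 2.233, 0.003]
contact_force: [1.0, -0.6, 1.0]
grip_width: 0.0682
```

Run:
```python
from bench import r; from plan import *
s=r.get_obs();P=s["tcp_pos"];R=Ro.from_rotvec(s["orientation"]);print(P,R.as_matrix()[0,1],s["contact_force"],s["grip_width"])
rows(P,R,[(.5035,.065,.062,.0106),(.5045,-.03,.062,.0106)])
```

```text
[0.50396736 0.14206921 0.06344581] 0.9999386142968462 [ 0.95378103 -0.6365587   1.03454059] 0.06817532537003934
[-0.1541 -0.0026  0.0028] [ 0.0011 -0.0005  0.0002]
[-0.3441 -0.0027  0.0026] [ 0.0011 -0.0005  0.0002]
```

carry_out(offset=[[-0.05,-0.002,0.002],[-0.1,-0.002,0.002],[-0.14,-0.002,0.002],[-0.16,-0.002,0.002],[-0.17,-0.002,0.002],[-0.18,-0.002,0.002],[-0.19,-0.002,0.002],[-0.2,-0.002,0.002]], turn=[[0,0,0],[0,0,0],[0,0,0],[0,0,0],[0,0,0],[0,0,0],[0,0,0],[0,0,0]])

```text
clock: 7.7
tcp_pos: [0.5037, 0.0428, 0.0616]
orientation: [2.207, 2.236, 0.003]
contact_force: [0.5, 6.0, 1.9]
grip_width: 0.0679
```

carry_out(offset=[[-0.008,0,0],[-0.016,0,0],[-0.024,0,0],[-0.032,0,0],[-0.04,0,0],[-0.048,0,0],[-0.056,0,0],[-0.06,0,0]], turn=[[0,0,0],[0,0,0],[0,0,0],[0,0,0],[0,0,0],[0,0,0],[0,0,0],[0,0,0]])

```text
clock: 8.5
tcp_pos: [0.5035, 0.0111, 0.0611]
orientation: [2.209, 2.233, 0.0]
contact_force: [1.4, 5.7, 1.5]
grip_width: 0.0685
```

Run:
```python
from h import *
f=cam("side");print(r.get_obs()["contact_force"],r.get_obs()["tcp_pos"])
g=cam("scene")
a=np.hstack([f["pixels"][100:450,220:420],g["pixels"][120:470,130:480]]);a=cv2.resize(a,None,fx=1.4,fy=1.4)
cv2.imwrite("pics/t3.png",cv2.cvtColor(a,cv2.COLOR_RGB2BGR))
```

```text
[0.12878143 2.5084785  1.75263767] [0.50353285 0.01086378 0.06108849]
```

View pics/t3.png

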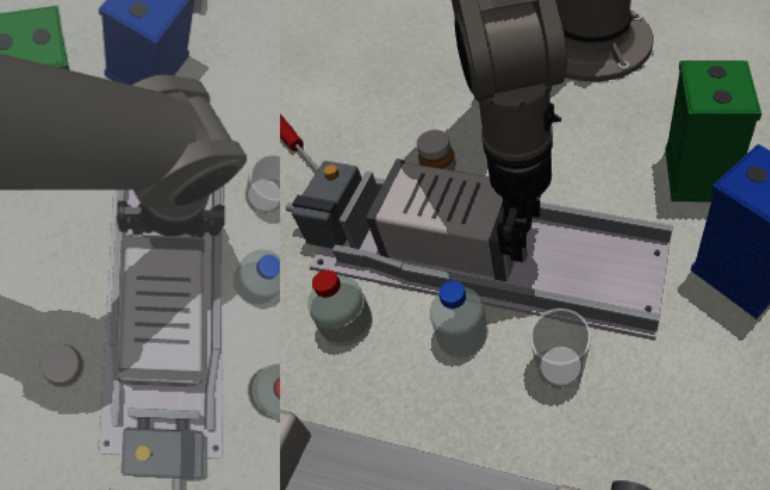

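The cassette is straight in the lane with both fingers on its foot, and a gap of about 30 mm is left to the plate (t3 left: y = 382 to 410). Sliding friction is about 6 N. I'll creep from here.

carry_out(offset=[[-0.004,0,0],[-0.008,0,0],[-0.012,0,0],[-0.016,0,0],[-0.02,0,0],[-0.024,0,0],[-0.028,0,0],[-0.032,0,0]], turn=[[0,0,0],[0,0,0],[0,0,0],[0,0,0],[0,0,0],[0,0,0],[0,0,0],[0,0,0]])

```text
clock: 9.4
tcp_pos: [0.5038, -0.0043, 0.0611]
orientation: [2.208, 2.234, 0.001]
contact_force: [1.1, 4.7, 0.2]
grip_width: 0.0685
```

carry_out(offset=[[-0.003,0,0],[-0.006,0,0],[-0.009,0,0],[-0.012,0,0]], turn=[[0,0,0],[0,0,0],[0,0,0],[0,0,0]])

```text
clock: 9.8
tcp_pos: [0.5039, -0.0103, 0.0612]
orientation: [2.208, 2.234, 0.001]
contact_force: [1.7, 5.0, 0.3]
grip_width: 0.0684
```

carry_out(offset=[[-0.002,0,0],[-0.004,0,0],[-0.006,0,0],[-0.008,0,0]], turn=[[0,0,0],[0,0,0],[0,0,0],[0,0,0]])

```text
clock: 10.2
tcp_pos: [0.504, -0.0143, 0.0612]
orientation: [2.208, 2.234, 0.001]
contact_force: [1.9, 4.8, 0.3]
grip_width: 0.0683
```

carry_out(offset=[[-0.002,0,0],[-0.004,0,0],[-0.006,0,0],[-0.008,0,0]], turn=[[0,0,0],[0,0,0],[0,0,0],[0,0,0]])

```text
clock: 10.6
tcp_pos: [0.504, -0.0183, 0.0612]
orientation: [2.208, 2.234, 0.001]
contact_force: [1.8, 4.0, 0.5]
grip_width: 0.0684
```

carry_out(offset=[[-0.002,0,0],[-0.004,0,0],[-0.006,0,0]], turn=[[0,0,0],[0,0,0],[0,0,0]])

```text
clock: 10.9
tcp_pos: [0.5041, -0.0211, 0.0612]
orientation: [2.208, 2.234, 0.001]
contact_force: [2.0, 8.2, 0.6]
grip_width: 0.0683
```

carry_out(offset=[[-0.002,0,0],[-0.004,0,0]], turn=[[0,0,0],[0,0,0]])

```text
clock: 11.1
tcp_pos: [0.5042, -0.0221, 0.0612]
orientation: [-2.208, -2.234, -0.003]
contact_force: [1.5, 7.5, 0.8]
grip_width: 0.0685
```

carry_out(offset=[[-0.002,0,0],[-0.004,0,0],[-0.006,0,0]], turn=[[0,0,0],[0,0,0],[0,0,0]])

```text
clock: 11.4
tcp_pos: [0.5042, -0.0249, 0.0612]
orientation: [-2.207, -2.234, -0.003]
contact_force: [1.6, 8.9, 0.2]
grip_width: 0.0685
```

carry_out(offset=[[-0.002,0,0],[-0.004,0,0],[-0.006,0,0]], turn=[[0,0,0],[0,0,0],[0,0,0]])

```text
clock: 11.7
tcp_pos: [0.5043, -0.0279, 0.0612]
orientation: [-2.207, -2.234, -0.003]
contact_force: [1.7, 7.7, 0.5]
grip_width: 0.0683
```

Moving with about 8 N. From here I'll take single steps of 1 mm or less.

carry_out(offset=[[-0.002,0,0],[-0.003,0,0]], turn=[[0,0,0],[0,0,0]])

```text
clock: 11.9
tcp_pos: [0.5043, -0.0294, 0.0612]
orientation: [-2.208, -2.234, -0.003]
contact_force: [1.1, 7.8, -0.2]
grip_width: 0.0683
```

carry_out(offset=[[-0.001,0,0],[-0.002,0,0]], turn=[[0,0,0],[0,0,0]])

```text
clock: 12.1
tcp_pos: [0.5043, -0.0303, 0.0612]
orientation: [-2.208, -2.234, -0.003]
contact_force: [1.5, 9.1, 0.6]
grip_width: 0.0685
```

carry_out(offset=[[-0.001,0,0],[-0.002,0,0]], turn=[[0,0,0],[0,0,0]])

```text
clock: 12.3
tcp_pos: [0.5043, -0.0313, 0.0612]
orientation: [-2.207, -2.234, -0.003]
contact_force: [1.8, 8.7, -0.3]
grip_width: 0.0688
```

carry_out(offset=[[-0.001,0,0]], turn=[[0,0,0]])

```text
clock: 12.4
tcp_pos: [0.5044, -0.0316, 0.0613]
orientation: [-2.207, -2.234, -0.004]
contact_force: [1.7, 10.9, 0.4]
grip_width: 0.0685
```

carry_out(offset=[[-0.001,0,0]], turn=[[0,0,0]])

```text
clock: 12.5
tcp_pos: [0.5044, -0.0316, 0.0613]
orientation: [-2.207, -2.234, -0.005]
contact_force: [1.8, 11.9, 0.7]
grip_width: 0.0683
```

carry_out(offset=[[-0.001,0,0]], turn=[[0,0,0]])

```text
clock: 12.6
tcp_pos: [0.5045, -0.0316, 0.0613]
orientation: [-2.206, -2.234, -0.005]
contact_force: [1.0, 14.3, 1.1]
grip_width: 0.0682
```

carry_out(offset=[[-0.001,0,0]], turn=[[0,0,0]])

```text
clock: 12.7
tcp_pos: [0.5044, -0.0317, 0.0614]
orientation: [-2.206, -2.234, -0.006]
contact_force: [1.8, 14.6, 1.8]
grip_width: 0.068
```

carry_out(offset=[[-0.001,0,0],[-0.002,0,0]], turn=[[0,0,0],[0,0,0]])

```text
clock: 12.9
tcp_pos: [0.5045, -0.0317, 0.0615]
orientation: [-2.205, -2.234, -0.007]
contact_force: [0.4, 17.3, 1.5]
grip_width: 0.0683
```

carry_out(offset=[[0,0,0]], turn=[[0,0,0]])

```text
clock: 13.0
tcp_pos: [0.5045, -0.0317, 0.0614]
orientation: [-2.205, -2.234, -0.007]
contact_force: [1.0, 16.2, 1.7]
grip_width: 0.0687
```

carry_out(offset=[[-0.001,0,0],[-0.001,0,0],[-0.001,0,0],[-0.001,0,0],[-0.001,0,0],[-0.001,0,0]], turn=[[0,0,0],[0,0,0],[0,0,0],[0,0,0],[0,0,0],[0,0,0]])

```text
clock: 13.6
tcp_pos: [0.5045, -0.0317, 0.0615]
orientation: [-2.205, -2.234, -0.008]
contact_force: [0.2, 17.0, 0.8]
grip_width: 0.0683
```

carry_out(offset=[[0,0,0],[0,0,0],[0,0,0],[0,0,0],[0,0,0],[0,0,0],[0,0,0],[0,0,0]], turn=[[0,0,0],[0,0,0],[0,0,0],[0,0,0],[0,0,0],[0,0,0],[0,0,0],[0,0,0]])

```text
clock: 14.4
tcp_pos: [0.5045, -0.0317, 0.0615]
orientation: [-2.205, -2.234, -0.008]
contact_force: [0.9, 17.4, 0.9]
grip_width: 0.0681
```

Run:
```python
from h import *
f=cam("side");print(r.get_obs()["contact_force"],r.get_obs()["tcp_pos"])
a=f["pixels"][240:450,270:400];g=cam("scene")["pixels"][220:352,130:350]
a=cv2.resize(np.rot90(a),None,fx=3,fy=3,interpolation=cv2.INTER_CUBIC);print(a.shape)
cv2.imwrite("pics/t4.png",cv2.convertScaleAbs(cv2.cvtColor(a,cv2.COLOR_RGB2BGR),alpha=1.4))
```

```text
[ 0.43431543 16.68557157  2.69925314] [ 0.50450179 -0.03174103  0.06144923]
(390, 630, 3)
```

View pics/t4.png

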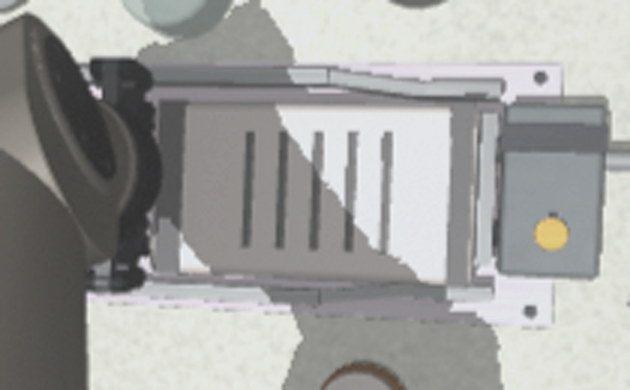

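The plate is back against the housing (t4 about 488–500), and the cassette is centred against it and straight. The push was held at about 17 N at the hand for over 1.4 s. Now I'll withdraw.

carry_out(offset=[[0.005,0,0],[0.015,0,0],[0.03,0,0],[0.06,0,0],[0.1,0,0],[0.14,0,-0.05],[0.14,0,-0.15],[0.14,0,-0.2]], turn=[[0,0,0],[0,0,0],[0,0,0],[0,0,0],[0,0,0],[0,0,0],[0,0,0],[0,0,0]])

```text
clock: 15.3
tcp_pos: [0.5038, 0.0341, 0.1638]
orientation: [2.207, 2.233, 0.002]
contact_force: [1.3, -0.3, -0.3]
grip_width: 0.0685
```

carry_out(offset=[[0,0,-0.1],[0,0,-0.2],[0,0,-0.2],[0,0,-0.2],[0,0,-0.2]], turn=[[0,0,0],[0,0,0],[0,0,0],[0,0,0],[0,0,0]])

```text
clock: 15.8
tcp_pos: [0.5021, 0.0327, 0.2599]
orientation: [-2.209, -2.232, 0.004]
contact_force: [-1.0, 0.0, 0.1]
grip_width: 0.0681
```

Run:
```python
from h import *
f=cam("side");print(r.get_obs()["contact_force"],r.get_obs()["tcp_pos"])
a=f["pixels"][160:450,280:400];b=cam("scene")["pixels"][205:370,125:425]
a=cv2.resize(np.rot90(a),None,fx=2.7,fy=2.7,interpolation=cv2.INTER_CUBIC)
b=cv2.resize(b,None,fx=1.6,fy=1.6,interpolation=cv2.INTER_CUBIC);b=cv2.copyMakeBorder(b,0,0,0,a.shape[1]-b.shape[1],0)
cv2.imwrite("pics/t5.png",cv2.convertScaleAbs(cv2.cvtColor(np.vstack([a,b]),cv2.COLOR_RGB2BGR),alpha=1.3))
```

```text
[-0.57682081  1.0182395  -0.2809144 ] [0.50205695 0.03287499 0.25958196]
```

View pics/t5.png

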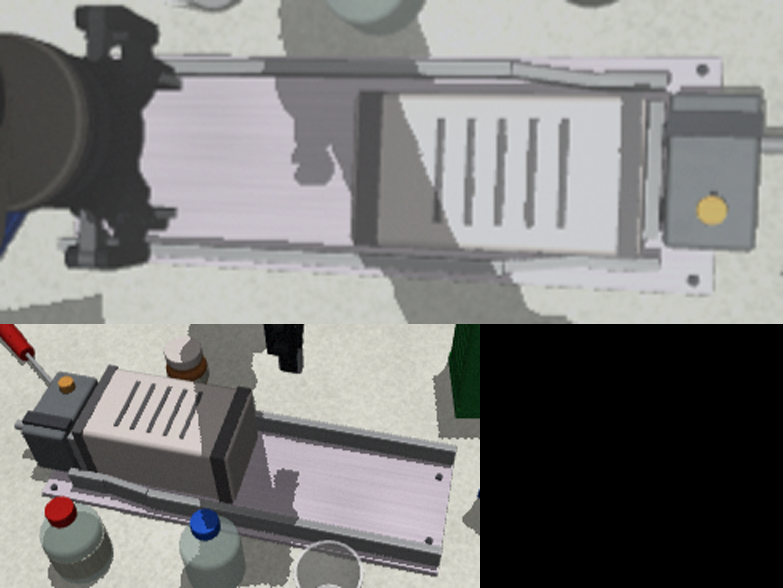

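Run:
```python
from h import *
p=np.array([.5043,-.0071,-1.5602]);c,n=np.cos(p[2]),np.sin(p[2])
f=cam("side")
for x,y,z in [(359,91,.1),(355,247,.1),(645,95,.1),(640,257,.1),(653,99,.08),(650,239,.08),(637,99,.08),(634,237,.08)]:
    X=ray(f,(280+119-((y+.5)/2.7-.5),160+(x+.5)/2.7-.5),z);v=X[:2]-p[:2];print(round(c*v[0]+n*v[1],4),round(-n*v[0]+c*v[1],4))
```

```text
0.0414 0.047
0.0429 -0.0592
0.2262 0.046
0.2272 -0.0569
0.231 0.0453
0.2327 -0.0454
0.2211 0.0452
0.2228 -0.0445
```

```bash
python3 -c "
from bench import r
print(r.hand_in(), r.get_obs()['clock'])"
```

```text
the job is handed in; nothing more can be done
the job is handed in; nothing more can be done
```

I toppled the white cassette, slid it up to the connector, pushed the plate to its hard stop and handed the job in just after 16 s on the clock. No verdict is reported.

**Push:** I pushed the cassette with the fingers opened to 68 mm. The plate was met at about 8 N at the hand. It stopped moving about 11 mm further on, which fits the 10–14 mm of travel it could have had. I then held about 17 N at the hand for 1.4 s. Sliding friction was about 4–5 N, so the connector felt roughly 12–17 N. The highest hand reading I saw was 17.4 N.

**Last checks, from the side camera:**
- **Seating:** the cassette's top end is within about 1 mm of the plate's front face, and the plate is back against its housing.
- **Straightness:** the cassette is in line with the lane to within about 0.01 rad.
- **Position across the lane:** the centre is about 5–6 mm off the midline against a limit of 8 mm, apparently against the funnel wall. This is the thinnest margin. I left it rather than risk unseating it.
- **Clear of the job:** the arm is withdrawn and its force reading is about zero. The bystanders in view look unmoved, but I did not measure them.

The networks gave the cassette's place only roughly and did not tell it from the blue and green ones. I used points picked by hand in the pictures instead.

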